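# Put the wrench sockets back on the rail in order of size

## Robot

A 6-joint arm with a two-finger parallel gripper is mounted at the origin on the work surface. World frame = base frame: x ahead of the robot, y to its left, z up, the work surface at z = 0. Lengths are in mm, angles in rad, forces in N, time in s.
With the tool pointing down it reaches from about 400 to 925 mm from the base axis. Payload 12.5 kg.
Tool frame: the origin (TCP) lies between the finger pads; the fingertips stand 8 mm ahead of it and the grasp point (between the pads) lies 11 mm behind it; z points along the fingers, y is the line along which they close (so a half turn about z gives the same grasp; the last joint's range is limited). The gripper opens to 95 mm and grips with 3 to 60 N. Pads are 20 mm wide; open, the fingers measure 119 mm over their backs; the gripper's body (75 mm by 180 mm) begins 59 mm behind the grasp point.
Start: joints at [1.047, 0.491, 1.559, -0, 1.092, -0.106], TCP at [253.58, 571.265, 222.661] pointing down, gripper open.
Joint ranges: [-3.1, 3.1], [-0.84, 2.19], [0.05, 2.79], [-1.13, 4.28], [0.06, 2.93], [-2.69, 2.69]. Speed limits (rad/s): [2.22, 2.22, 2.79, 3.14, 3.14, 3.14].

## Interface

Orientations are given as a rotation vector (axis times angle).
In Python, from bench import robot gives the robot as it stands.
- The arm moves only by the tool carry_out, never from a script. Its argument "steps" is a list of rows, each a list of 3 entries, a list of its own where there are three numbers: the shift along the tool's x, y, z in m, then the turn, a rotation vector about the tool's x, y, z in rad, then the opening in per cent of the stroke, from 0 (shut) to 100 (fully open). In form: [[[dx, dy, dz], [wx, wy, wz], claw], ...]. A call has exactly 10 rows; each row is the pose to reach, as a shift and turn from the pose commanded when the call began, along the tool's axes at that moment; what a row does not reach only later rows make up. A row lasts 1/12 s, in which the tool goes at most 41.7 mm and 7.16 degrees, less where a joint would pass 70% of its speed; a pose out of reach is approached as far as the arm can. A call with a gripper value outside its range is refused whole. The fingers move at their own pace and stop on an object; "newtons" is the grip in N (left out, the last holds). Time passes only in rows, so rows that repeat a pose let the fingers close, or fill a call up. It gives the time, the measured TCP pose, the force, the opening and the grip force at its end, in the units of the state.
- robot.read_state(): the state, without advancing time (a new reading comes with each control period).
- robot.capture(name): name is "side" or "top"; returns a dict with "color" (480x640x3 uint8, red, green, blue), "fx", "fy", "cx", "cy" (pixels), "dist_coeffs" ([k1, k2, p1, p2, k3] as OpenCV has them; the pictures are not rectified), "xyz" and "orientation" of the camera in the world. Camera axes: x right, y up, looking along -z (the intrinsics and any distortion apply to the point x, -y, -z); pixel columns grow to the right and rows downward; lengths in mm; the calibration is good to about 2 mm. A picture is of the moment at which its call begins. There is no depth.
- robot.job_done(): hands the job in; it is judged then, once.
Trained networks look in a picture, given as the dict that the camera call returned (one of the last four; its "shot" number tells which), for a name from the list of things; names that differ only in an ending like _2 or _b are one class to them, and where a whole thing is asked for, a point or a joint stands for the part that bears it (a point fixed in the world has none). Each returns a list of dicts, best first, with "conf" (0 to 1); they miss things now and then, are a little off and sometimes report something else, mostly with a low value. They report only what shows in the picture. A call takes as long as a camera call. They do not tell look-alikes from the thing itself.
- robot.recognise(picture, label): "centre" ([column, row] as shares, 0 to 1, of the picture: columns of its width, rows of its height, amid what is visible of it).
- robot.outline_of(picture, label): "mask" (480x640 bool, what is visible of it) and "centre" ([column, row] as shares, 0 to 1, of the picture: columns of its width, rows of its height, amid what is visible of it).
The state is a dict: "t": time; "joints": joint angles; "joint_velocities": joint speeds; "joint_torque": joint torques, N m; "tool_pos": TCP position; "eef_rot": TCP orientation; "force": force on the tool from outside, world axes, zero at the start; "wrist_torque": the same for the moment, N m; "gripper_width": opening from 0.0 (shut) to 1.0 (fully open); "grip_force": force on a finger pad.
Only numpy, scipy, OpenCV 4.12 (cv2) and the standard library are available. Lean on these libraries where they do the work, as an engineer would, in place of code of your own. Each camera call takes 0.05 s, during which the arm holds its last target. There are 200 camera calls.

## Task

Stand the four steel sockets on the socket rail in order of size, one upright on each rubber disc with its mouth up: the largest next to the upright end stop, then each next smaller one in turn, with the smallest at the far end. Centre each on its disc, let go of it, and leave the glass jar standing where it is.

Things in the scene. Friction and masses are not known exactly. Their poses are not given: they have to be found in the camera images.
- socket1: The smallest of four plain steel wrench sockets: an upright cylinder 24 mm in diameter and 38 mm tall, dark hexagonal mouth on top (too shallow to grip inside), about 70 g (varies), loose, standing on the bench. Origin: centre of its underside; z along its axis, upwards. Grip it across the diameter from above.
- socket2: The second smallest of four plain steel wrench sockets: an upright cylinder 31 mm in diameter and 45 mm tall, dark hexagonal mouth on top (too shallow to grip inside), about 130 g (varies), loose, standing on the bench. Origin: centre of its underside; z along its axis, upwards. Grip it across the diameter from above.
- socket3: The second largest of four plain steel wrench sockets: an upright cylinder 39 mm in diameter and 52 mm tall, dark hexagonal mouth on top (too shallow to grip inside), about 220 g (varies), loose, standing on the bench. Origin: centre of its underside; z along its axis, upwards. Grip it across the diameter from above.
- socket4: The largest of four plain steel wrench sockets: an upright cylinder 48 mm in diameter and 60 mm tall, dark hexagonal mouth on top (too shallow to grip inside), about 360 g (varies), loose, standing on the bench. Origin: centre of its underside; z along its axis, upwards. Grip it across the diameter from above.
- seat0: One of four identical black rubber discs, 58 mm in diameter and 3 mm thick, in a straight row 78 mm apart on a flat fixed aluminium rail (70 mm x 420 mm, 10 mm high) that lies on the bench. Place 1 of 4 in the row, counted along +y. Origin: centre of the disc's underside, 10 mm above the bench; its top, where a socket stands, is 13 mm above the bench. x across the rail (away from the robot), y along it.
- seat1: One of four identical black rubber discs, 58 mm in diameter and 3 mm thick, in a straight row 78 mm apart on a flat fixed aluminium rail (70 mm x 420 mm, 10 mm high) that lies on the bench. Place 2 of 4 in the row, counted along +y. Origin: centre of the disc's underside, 10 mm above the bench; its top, where a socket stands, is 13 mm above the bench. x across the rail (away from the robot), y along it.
- seat2: One of four identical black rubber discs, 58 mm in diameter and 3 mm thick, in a straight row 78 mm apart on a flat fixed aluminium rail (70 mm x 420 mm, 10 mm high) that lies on the bench. Place 3 of 4 in the row, counted along +y. Origin: centre of the disc's underside, 10 mm above the bench; its top, where a socket stands, is 13 mm above the bench. x across the rail (away from the robot), y along it.
- seat3: One of four identical black rubber discs, 58 mm in diameter and 3 mm thick, in a straight row 78 mm apart on a flat fixed aluminium rail (70 mm x 420 mm, 10 mm high) that lies on the bench. Place 4 of 4 in the row, counted along +y. Origin: centre of the disc's underside, 10 mm above the bench; its top, where a socket stands, is 13 mm above the bench. x across the rail (away from the robot), y along it.
- stop: Dark steel end stop fixed across one end of the rail, which end varies: a block 66 mm across the rail, 20 mm along it, its top 45 mm above the bench, its centre 71 mm beyond the nearest disc's centre. (The rail's other end has only a flat 3 mm strip.) Origin: centre of its underside, 10 mm above the bench.
- jar: Bystander: small lidded glass jar, 60 mm in diameter, 65 mm tall, loose, standing among the sockets. Origin: centre of its underside.
Things that resemble listed ones, but are neither listed nor needed, are in the scene too. Leave any orange or yellow look-alike of the socket1 alone. What is shaped like the socket4 but orange is not meant.

How it is judged:
By the outcome, as a careful person would: the job done as asked, in the order asked, and still so for the second after the job is handed in, with the robot touching nothing.
It also fails if it takes over 99 s, if anything falls off the work surface, if the arm or the gripper's body presses on something with over 40 N, if the wrist force passes 120 N, or if a joint passes its speed limit or range.

## Working session

There is one attempt and no reset: what is moved stays moved. The work goes in short steps, Python scripts to look and compute and a tool call to move; the robot and the scene stay as the last step left them, time stands still between calls to the robot, and variables do not carry over. Pictures are saved under pics/ and viewed, at most 14 in all, crops included, and the job is handed in when it is done.

Besides the shell and the picture viewer there is one more tool, called after "Request:" as name([rows], argument=value, ...), one row to a line, values as JSON. carry_out: Moves the arm, as the interface text tells. Its arguments: {"type":"object","properties":{"steps":{"type":"array","items":{"type":"array"}},"newtons":{"type":"number"}},"required":["steps"]}

```bash
ls; mkdir -p pics; cat > h.py <<'E'
import numpy as np, cv2
from scipy.spatial.transform import Rotation as R
from bench import robot
def rot(o):
    o=np.array(o,float)
    return o if o.shape==(3,3) else (R.from_rotvec(o).as_matrix() if o.size==3 else R.from_quat(o).as_matrix())
def K(c): return np.array([[c['fx'],0,c['cx']],[0,c['fy'],c['cy']],[0,0,1]])
def ray(c,uv):
    p=cv2.undistortPoints(np.array([[uv]],float),K(c),np.array(c['dist_coeffs'],float))[0,0]
    return np.array(c['xyz'],float), rot(c['orientation'])@np.array([p[0],-p[1],-1])
def onz(c,uv,z):
    o,d=ray(c,uv); return o+d*(z-o[2])/d[2]
def proj(c,P):
    q=(np.atleast_2d(P)-np.array(c['xyz']))@rot(c['orientation'])*[1,-1,-1]
    return cv2.projectPoints(q,np.zeros(3),np.zeros(3),K(c),np.array(c['dist_coeffs'],float))[0][:,0]
def save(c,n): cv2.imwrite('pics/'+n+'.png',c['color'][:,:,::-1])
E
python3 - <<'E'
from h import *
np.set_printoptions(precision=1,suppress=True)
print(robot.read_state())
for n in('top','side'):
    c=robot.capture(n); save(c,n+'1'); print(n,c['xyz'],c['orientation'],c['fx'],c['cx'],c['dist_coeffs'])
    for l in['socket1','socket2','socket3','socket4','seat0','stop','jar']:
        print(l,[(np.array(d['centre'])*[640,480],round(d['conf'],2),onz(c,np.array(d['centre'])*[640,480],13 if l=='seat0' else 40)) for d in robot.recognise(c,l)])
E
```

```text
pics
{'t': 0.0, 'joints': array([ 1. ,  0.5,  1.6,  0. ,  1.1, -0.1]), 'joint_velocities': array([-0.,  0.,  0.,  0., -0.,  0.]), 'joint_torque': array([ -0. , -61.3, -25.8,   0.1,   0. ,  -0. ]), 'tool_pos': array([253.4, 571. , 222.1]), 'eef_rot': array([-0.7, -3.1,  0. ]), 'force': array([-0.1, -0.5, -0.2]), 'wrist_torque': array([ 0., -0.,  0.]), 'grip_force': 0.0, 'gripper_width': 1.0001703275564213}
top [ 406.     5.2 1104.2] [ 0.1 -0.1 -1.6] 578.1687758621583 319.350883074142 [-0.1  0.   0.   0.   0. ]
socket1 [(array([393.9, 310.3]), 0.75, array([ 431.7, -135.8,   40. ])), (array([344.2, 272.7]), 0.67, array([503.3, -46.8,  40. ])), (array([172.1, 292.6]), 0.6, array([474.2, 271.6,  40. ])), (array([231.9, 263.2]), 0.6, array([526.1, 160.7,  40. ])), (array([200.7, 339.4]), 0.6, array([387.7, 218.5,  40. ])), (array([284.8, 213.2]), 0.59, array([617.9,  61. ,  40. ])), (array([311.1, 262. ]), 0.45, array([524.7,  13.8,  40. ]))]
socket2 [(array([393.9, 310.3]), 0.75, array([ 431.7, -135.8,   40. ])), (array([344.2, 272.7]), 0.67, array([503.3, -46.8,  40. ])), (array([172.1, 
[... 3393 characters left out ...]
. ])), (array([268.6, 266.6]), 0.75, array([450.7, -25.9,  40. ])), (array([314.2, 268.3]), 0.75, array([506.7, -60.4,  40. ])), (array([308.1, 236.1]), 0.71, array([526.4,  -2.3,  40. ])), (array([216.6, 149.9]), 0.7, array([474.2, 259.1,  40. ])), (array([286.7, 337.4]), 0.6, array([ 425.2, -141.2,   40. ]))]
seat0 [(array([371.3, 231.6]), 0.82, array([628.1, -22.1,  13. ])), (array([345.5, 202.6]), 0.72, array([624.1,  54. ,  13. ])), (array([400.1, 266.5]), 0.66, array([ 629.4, -101.9,   13. ])), (array([322.3, 175. ]), 0.6, array([622.1, 133.4,  13. ]))]
stop [(array([304.8, 145.8]), 0.72, array([617.6, 190.8,  40. ]))]
jar [(array([353.7, 413.9]), 0.6, array([ 451. , -267.5,   40. ]))]
```

View pics/top1.png

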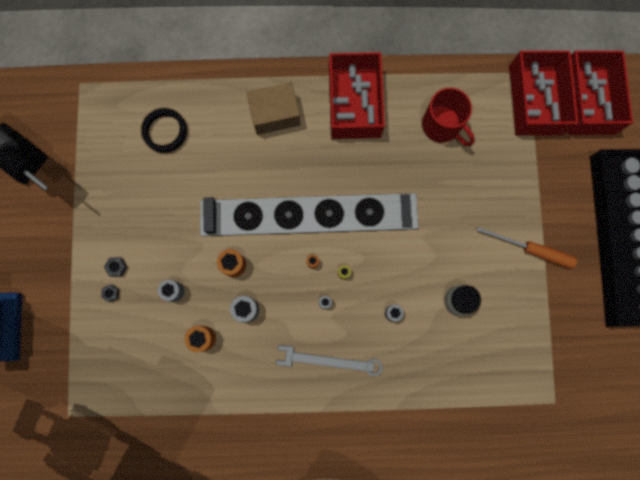

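View pics/side1.png

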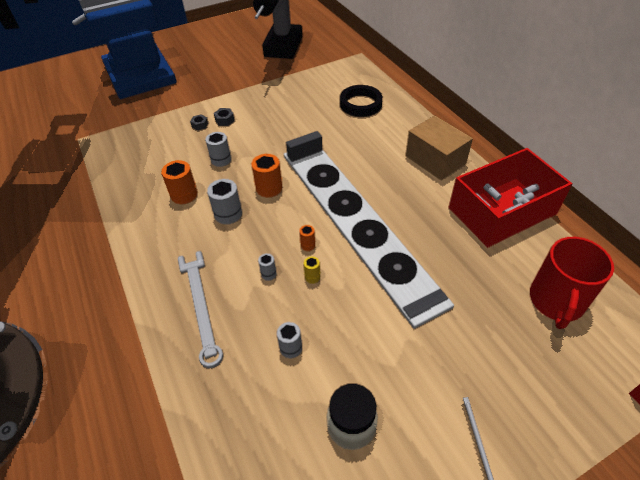

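Steel sockets in the top view: socket4 (244,308), socket3 (171,290), socket1 (326,302) and socket2 (395,313). Look-alikes to avoid are big orange at (230,262) and (200,339), small orange at (313,261) and small yellow at (344,271). The stop is at (209,215), the +y end, so socket4 goes on seat3 and socket1 on seat0. The jar is at (463,300).

```bash
cat >> h.py <<'E'
from scipy.optimize import least_squares
a=np.linspace(0,2*np.pi,60,endpoint=False)
def sil(c,p,r,h):
    ring=np.c_[r*np.cos(a),r*np.sin(a),0*a]
    pts=proj(c,np.r_[ring+p,ring+p+[0,0,h]]).astype(np.float32)
    hl=cv2.convexHull(pts); m=cv2.moments(hl)
    return np.array([m['m10'],m['m01']])/m['m00'],m['m00']
def cen(mask):
    n,l,s,_=cv2.connectedComponentsWithStats(mask.astype(np.uint8)); i=1+np.argmax(s[1:,4])
    m=cv2.moments(cv2.convexHull(np.argwhere(l==i)[:,::-1].astype(np.float32))); return np.array([m['m10'],m['m01']])/m['m00'],m['m00']
def measure(cams,label,p0,r,h,tol=12,outs=None):
    "fit xyz of a cylinder's underside to mask hull centroids in the views"
    obs=[]
    for i,c in enumerate(cams):
        u=sil(c,np.array(p0,float),r,h)[0]
        L=(outs[i] if outs else robot.outline_of(c,label))
        k=[cen(d['mask']) for d in L if d['mask'].sum()>20]
        if not k: obs.append(None); continue
        b=min(k,key=lambda t:np.linalg.norm(t[0]-u)); obs.append(b if np.linalg.norm(b[0]-u)<tol else None)
    def fit(n):
        def f(q):
            p=np.r_[q,p0[2]][:3] if n==2 else q
            return np.concatenate([sil(c,p,r,h)[0]-o[0] for c,o in zip(cams,obs) if o])
        s=least_squares(f,np.array(p0,float)[:n],diff_step=1e-3); return s.x,f(s.x)
    ok=sum(o is not None for o in obs)
    out={'xyz':fit(3) if ok==2 else None,'xy':fit(2) if ok else None}
    out['area']=[(round(o[1]),round(sil(c,np.array(p0,float),r,h)[1])) if o else None for c,o in zip(cams,obs)]
    return out
S={1:(12,38),2:(15.5,45),3:(19.5,52),4:(24,60)}
E
python3 - <<'E'
from h import *
np.set_printoptions(precision=1,suppress=True)
cams=[robot.capture('top'),robot.capture('side')]
outs=[robot.outline_of(c,'socket1') for c in cams]
G={1:(450,-10),2:(430,-137),3:(473,270),4:(443,133)}
for i in G: print(i,measure(cams,'',[*G[i],0],*S[i],tol=20,outs=outs))
so=[robot.outline_of(c,'seat0') for c in cams]
for k in range(4): print('seat',k,measure(cams,'',[620,-102+78*k,10],29,3,outs=so))
print('stop',measure(cams,'stop',[618,203,10],20,35,tol=20)['xy'])
print('jar',measure(cams,'jar',[445,-264,0],30,65,tol=20))
E
python3 - <<'E'
import cv2,numpy as np
t=cv2.imread('pics/top1.png')[245:355,150:420]; s=cv2.imread('pics/side1.png')[120:360,150:420]
o=np.vstack([cv2.resize(t,None,fx=2,fy=2),cv2.resize(s,(540,380))]); cv2.imwrite('pics/crop.png',o)
E
```

```text
1 {'xyz': (array([451.7, -10.6,   0. ]), array([-0.2, -0.2, -0.1,  0.2])), 'xy': (array([451.7, -10.6]), array([-0.2, -0.2, -0.1,  0.2])), 'area': [(141, 141), (370, 414)]}
2 {'xyz': (array([ 428.3, -137.7,    0. ]), array([-0.2, -0.2, -0. ,  0.2])), 'xy': (array([ 428.3, -137.7]), array([-0.2, -0.2, -0. ,  0.2])), 'area': [(232, 272), (692, 778)]}
3 {'xyz': (array([480.4, 278. ,   0. ]), array([ 0.2, -0.8, -0.8,  0.1])), 'xy': (array([480.4, 278. ]), array([ 0.2, -0.8, -0.8,  0.1])), 'area': [(472, 486), (708, 720)]}
4 {'xyz': (array([442.3, 139.2,   0. ]), array([ 0.2, -1.1, -0.9,  0.2])), 'xy': (array([442.3, 139.2]), array([ 0.2, -1.1, -0.9,  0.2])), 'area': [(616, 636), (1160, 1259)]}
seat 0 {'xyz': (array([ 624.3, -100.6,    9.2]), array([ 0.1, -0.4, -0.3,  0.1])), 'xy': (array([ 624. , -100.8]), array([ 0.3, -0.3, -0.3, -0.1])), 'area': [(676, 707), (1004, 1001)]}
seat 1 {'xyz': (array([623.2, -22.4,  11.2]), array([ 0.2, -0.4, -0.4,  0.1])), 'xy': (array([623.5, -22. ]), array([-0.1, -0.5, -0.3,  0.3])), 'area': [(675, 709), (732, 841)]}
seat 2 {'xyz': (array([621.5,  55. ,  11.1]), array([ 0.2, -0.5, -0.4,  0.1])), 'xy': (array([621.8,  55.5]), array([-0. , -0.6, -0.4,  0.3])), 'area': [(700, 709), (652, 714)]}
seat 3 {'xyz': (array([621.5, 134.2,  10.4]), array([ 0.1, -0.4, -0.4,  0.1])), 'xy': (array([621.6, 134.4]), array([ 0. , -0.4, -0.3,  0.2])), 'area': [(684, 709), (534, 611)]}
stop (array([620.7, 204.6]), array([ 0.2, -0.7, -0.6,  0.2]))
jar {'xyz': (array([ 447.9, -266. ,    0. ]), array([ 1.6, -0.3, -0.6, -0.8])), 'xy': (array([ 447.9, -266. ]), array([ 1.6, -0.3, -0.6, -0.8])), 'area': [(956, 1102), (2646, 3121)]}
```

View pics/crop.png

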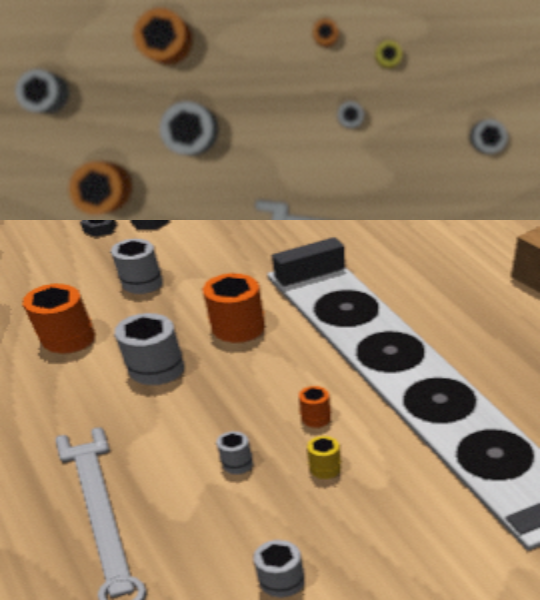

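The crop shows four grey steel sockets, separate from the two large orange, one small orange and one yellow look-alikes; the choice holds. Next, tool axes.

```bash
cat >> h.py <<'E'
def go(x,y,z,yaw=None):
    "shift (m) and turn about tool z from here to world x,y,z with tool y along world +x"
    s=robot.read_state(); M=rot(s['eef_rot']); d=M.T@(np.array([x,y,z])-s['tool_pos'])/1000
    T=np.array([[0,1,0],[1,0,0],[0,0,-1.]])
    if yaw==-1: T=T@np.diag([-1,-1,1])
    print('pos',s['tool_pos'],'shift',np.round(d,4),'turn',np.round(R.from_matrix(M.T@T).as_rotvec(),4),'w',round(s['gripper_width']*95,1),'grip',round(s['grip_force'],1),'F',s['force'],'t',s['t'],'j',s['joints'])
E
python3 - <<'E'
from h import *
np.set_printoptions(precision=3,suppress=True)
print(rot(robot.read_state()['eef_rot'])); go(442.5,139,130); go(442.5,139,130,-1)
E
```

```text
[[-0.914  0.406  0.   ]
 [ 0.406  0.914  0.   ]
 [-0.     0.    -1.   ]]
pos [253.567 571.277 222.681] shift [-0.348 -0.319  0.093] turn [ 0.    -0.     1.153] w 94.7 grip 0.0 F [ 0.18  -0.082 -0.25 ] t 1.3 j [ 1.047  0.491  1.559 -0.     1.092 -0.106]
pos [253.567 571.277 222.681] shift [-0.348 -0.319  0.093] turn [ 0.     0.    -1.988] w 94.7 grip 0.0 F [ 0.18  -0.082 -0.25 ] t 1.3 j [ 1.047  0.491  1.559 -0.     1.092 -0.106]
```

Request:
carry_out([
  [[-0.348,-0.319,0.073],[0,0,1.153],65],
  [[-0.348,-0.319,0.073],[0,0,1.153],65],
  [[-0.348,-0.319,0.073],[0,0,1.153],65],
  [[-0.348,-0.319,0.073],[0,0,1.153],65],
  [[-0.348,-0.319,0.073],[0,0,1.153],65],
  [[-0.348,-0.319,0.073],[0,0,1.153],65],
  [[-0.348,-0.319,0.073],[0,0,1.153],65],
  [[-0.348,-0.319,0.073],[0,0,1.153],65],
  [[-0.348,-0.319,0.073],[0,0,1.153],65],
  [[-0.348,-0.319,0.073],[0,0,1.153],65],
], newtons=25)

```text
t: 2.13
tool_pos: [418.6, 192.0, 159.0]
eef_rot: [2.229, 2.213, 0.001]
force: [0.5, 0.2, 0.3]
gripper_width: 0.649
grip_force: 0.0
```

```bash
python3 - <<'E'
from h import *
np.set_printoptions(precision=3,suppress=True)
go(442.5,139,70)
E
```

```text
pos [418.611 191.968 158.955] shift [-0.053  0.024  0.089] turn [ 0.001 -0.    -0.007] w 61.6 grip 0.0 F [0.47  0.201 0.342] t 2.1333 j [0.286 0.349 2.023 0.    0.768 0.294]
```

Request:
carry_out([
  [[-0.053,0.024,0.02],[0,0,-0.007],65],
  [[-0.053,0.024,0.04],[0,0,-0.007],65],
  [[-0.053,0.024,0.06],[0,0,-0.007],65],
  [[-0.053,0.024,0.06],[0,0,-0.007],65],
  [[-0.053,0.024,0.06],[0,0,-0.007],65],
  [[-0.053,0.024,0.06],[0,0,-0.007],65],
  [[-0.053,0.024,0.06],[0,0,-0.007],65],
  [[-0.053,0.024,0.06],[0,0,-0.007],65],
  [[-0.053,0.024,0.06],[0,0,-0.007],65],
  [[-0.053,0.024,0.06],[0,0,-0.007],65],
])

```text
t: 2.97
tool_pos: [442.2, 141.2, 99.5]
eef_rot: [2.212, 2.23, 0.001]
force: [1.0, -0.6, -0.5]
gripper_width: 0.648
grip_force: 0.0
```

```bash
python3 - <<'E'
from h import *
np.set_printoptions(precision=4,suppress=True)
go(442.5,139,30)
c=robot.capture('side'); save(c,'s2')
E
```

```text
pos [442.1911 141.1651  99.518 ] shift [-0.0022  0.0002  0.0695] turn [ 0.0011 -0.0003  0.0077] w 61.6 grip 0.0 F [ 0.9578 -0.5905 -0.5089] t 2.9667 j [0.1665 0.4541 2.0729 0.0001 0.6135 0.1587]
```

View pics/s2.png

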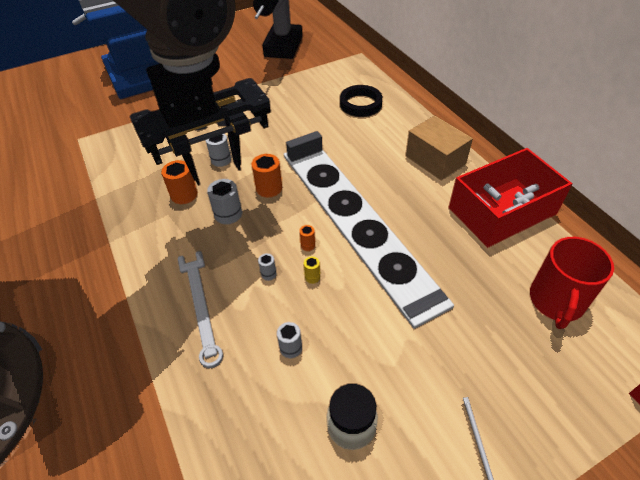

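The tool straddles the grey socket4 (224,200), between the two orange ones, with fingertips at (196,185) and (239,168). Going down to grip.

Request:
carry_out([
  [[-0.002,0,0.02],[0,0,0.008],65],
  [[-0.002,0,0.04],[0,0,0.008],65],
  [[-0.002,0,0.055],[0,0,0.008],65],
  [[-0.002,0,0.066],[0,0,0.008],65],
  [[-0.002,0,0.07],[0,0,0.008],65],
  [[-0.002,0,0.07],[0,0,0.008],40],
  [[-0.002,0,0.07],[0,0,0.008],40],
  [[-0.002,0,0.07],[0,0,0.008],40],
  [[-0.002,0,0.07],[0,0,0.008],40],
  [[-0.002,0,0.07],[0,0,0.008],40],
], newtons=25)

```text
t: 3.85
tool_pos: [442.6, 138.9, 29.6]
eef_rot: [2.222, 2.22, 0.002]
force: [1.2, -0.2, 3.2]
gripper_width: 0.504
grip_force: 25.0
```

Request:
carry_out([
  [[0,0,-0.03],[0,0,0],40],
  [[0,0,-0.06],[0,0,0],40],
  [[0,0.005,-0.09],[0,0,0],40],
  [[0,0.045,-0.09],[0,0,0],40],
  [[-0.002,0.085,-0.09],[0,0,0],40],
  [[-0.004,0.125,-0.09],[0,0,0],40],
  [[-0.005,0.16,-0.09],[0,0,0],40],
  [[-0.005,0.179,-0.08],[0,0,0],40],
  [[-0.005,0.179,-0.06],[0,0,0],40],
  [[-0.005,0.179,-0.05],[0,0,0],40],
])

```text
t: 4.68
tool_pos: [620.7, 133.3, 76.8]
eef_rot: [-2.222, -2.219, 0.003]
force: [-1.5, 0.4, -4.0]
gripper_width: 0.499
grip_force: 25.0
```

```bash
cat > look.py <<'E'
import sys
from h import *
np.set_printoptions(precision=4,suppress=True)
# look.py i seat  : tool position, held/placed socket i measured
i,k=int(sys.argv[1]),int(sys.argv[2]); r,h=S[i]
seat=np.array([622.6-0.9*(k-1.5),16.7+78*(k-1.5),13])
s=robot.read_state(); p=s['tool_pos']
cams=[robot.capture('top'),robot.capture('side')]; 
g=np.array(eval(sys.argv[3])) if len(sys.argv)>3 else seat+1e-3
outs=[robot.outline_of(c,'socket1') for c in cams]
for c,o in zip(cams,outs):
    m=measure([c],'',g,r,h,tol=20,outs=[o]); print('one view',m['xy'],m['area'])
print('both',measure(cams,'',g,r,h,tol=20,outs=outs)['xyz'])
so=[robot.outline_of(c,'seat0') for c in cams]
print('seat est',seat); go(seat[0],seat[1],p[2])
if len(sys.argv)>4:
    q=proj(cams[1],g)[0]; u=np.clip(q.astype(int)-[80,60],0,[480,360]); cr=cams[1]['color'][u[1]:u[1]+120,u[0]:u[0]+160]
    q=proj(cams[0],g)[0]; u=np.clip(q.astype(int)-[80,60],0,[480,360]); ct=cams[0]['color'][u[1]:u[1]+120,u[0]:u[0]+160]
    cv2.imwrite('pics/'+sys.argv[4]+'.png',cv2.resize(np.hstack([cr,ct]),(800,300))[:,:,::-1])
E
python3 look.py 4 3 "[621,133.5,62]" a1
```

```text
one view None [None]
one view (array([611.3287, 114.5173]), array([-0., -0.])) [(1064, 1261)]
both None
seat est [621.25 133.7   13.  ]
pos [621.1409 133.7791  80.1015] shift [-0.0001  0.0001  0.0033] turn [ 0.0012 -0.0002 -0.0008] w 47.8 grip 25.0 F [-0.5735  0.0863 -3.0964] t 4.9833 j [0.1082 0.6666 1.6623 0.0001 0.8114 0.1089]
```

View pics/a1.png

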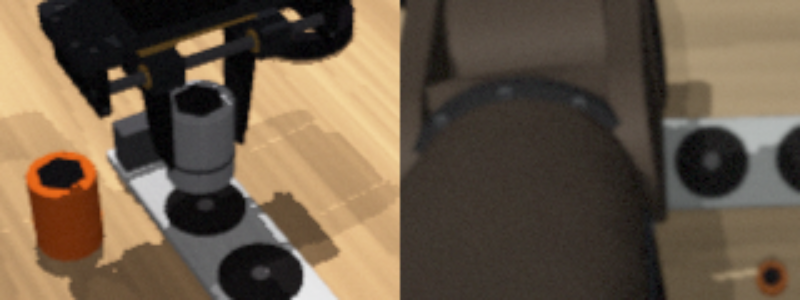

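In the side crop, the grey socket4 (left panel, 203,135) hangs over the disc next to the stop. Lowering.

Request:
carry_out([
  [[0,0,0.015],[0,0,0],40],
  [[0,0,0.025],[0,0,0],40],
  [[0,0,0.031],[0,0,0],40],
  [[0,0,0.034],[0,0,0],40],
  [[0,0,0.036],[0,0,0],40],
  [[0,0,0.037],[0,0,0],40],
  [[0,0,0.0375],[0,0,0],40],
  [[0,0,0.0375],[0,0,0],40],
  [[0,0,0.0375],[0,0,0],40],
  [[0,0,0.0375],[0,0,0],40],
])

```text
t: 5.82
tool_pos: [621.1, 133.6, 42.6]
eef_rot: [2.222, 2.22, 0.001]
force: [-3.9, -1.6, 6.5]
gripper_width: 0.5
grip_force: 25.0
```

```bash
python3 look.py 4 3
```

```text
one view None [None]
one view (array([621.9678, 131.1572]), array([0., 0.])) [(930, 1135)]
both None
seat est [621.25 133.7   13.  ]
pos [621.0982 133.6471  42.6161] shift [ 0.0001  0.0002 -0.    ] turn [ 0.0004 -0.0001 -0.001 ] w 47.6 grip 25.0 F [-3.0022 -0.7801  6.107 ] t 6.1167 j [0.108  0.7179 1.6822 0.0001 0.7411 0.1089]
```

Request:
carry_out([
  [[0,0,0],[0,0,0],65],
  [[0,0,0],[0,0,0],65],
  [[0,0,0],[0,0,0],65],
  [[0,0,-0.02],[0,0,0],65],
  [[0,0,-0.05],[0,0,0],65],
  [[0,0,-0.085],[0,0,0],65],
  [[0.02,-0.03,-0.1],[0,0,0],60],
  [[0.05,-0.06,-0.1],[0,0,0],55],
  [[0.08,-0.09,-0.1],[0,0,0],55],
  [[0.11,-0.12,-0.1],[0,0,0],55],
])

```text
t: 6.95
tool_pos: [501.8, 242.9, 142.1]
eef_rot: [2.223, 2.219, 0.002]
force: [0.3, 0.8, -0.5]
gripper_width: 0.554
grip_force: 0.0
```

```bash
python3 look.py 4 3; python3 - <<'E'
from h import *
np.set_printoptions(precision=4,suppress=True)
cams=[robot.capture('top'),robot.capture('side')]
outs=[robot.outline_of(c,'socket1') for c in cams]
G={1:(450,-10),2:(430,-137),3:(478,273)}
for i in G: print(i,measure(cams,'',[*G[i],1],*S[i],tol=20,outs=outs))
c=cams[1]; save(c,'s3'); go(477,275,110)
E
```

```text
one view (array([619.3977, 134.0088]), array([0., 0.])) [(652, 698)]
one view (array([621.8262, 135.0976]), array([-0., -0.])) [(1009, 1135)]
both (array([620.0521, 133.4915,  14.6969]), array([ 0.1635, -0.5298, -0.4991,  0.1193]))
seat est [621.25 133.7   13.  ]
pos [503.7337 241.7225 141.561 ] shift [-0.1079  0.1177 -0.0004] turn [ 0.0008 -0.0002 -0.0014] w 52.5 grip 0.0 F [ 0.1044 -0.2902 -1.1492] t 7.25 j [ 0.3292  0.4949  1.8111 -0.0001  0.8347  0.3307]
1 {'xyz': (array([451.3324,  -9.5314,  -0.7761]), array([ 0.0446, -0.2468, -0.1921,  0.0522])), 'xy': (array([451.1284, -10.1692]), array([ 0.4024, -0.186 , -0.2814, -0.3036])), 'area': [(106, 141), (404, 415)]}
2 {'xyz': (array([ 427.7481, -137.454 ,    0.551 ]), array([ 0.1533, -0.8444, -0.5846,  0.1598])), 'xy': (array([ 427.7021, -137.5739]), array([ 0.2503, -0.8271, -0.6039,  0.0836])), 'area': [(228, 272), (682, 780)]}
3 {'xyz': None, 'xy': (array([481.1526, 275.5462]), array([ 0., -0.])), 'area': [None, (654, 716)]}
pos [503.5628 241.3175 141.2674] shift [ 0.0336 -0.0266  0.0313] turn [-0.     -0.     -0.0025] w 52.2 grip 0.0 F [ 0.9156 -0.3953  0.7636] t 7.45 j [0.3286 0.4952 1.8117 0.     0.8347 0.3311]
```

View pics/s3.png

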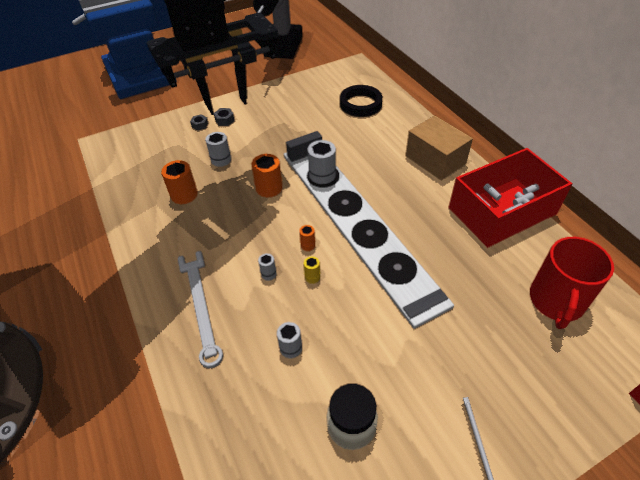

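Socket4 stands on the disc by the stop (322,165). Socket3 is at (218,148), and the gripper is behind it at about z 141. Going to socket3.

Request:
carry_out([
  [[0.02,-0.013,0.0],[0,0,-0.002],62],
  [[0.035,-0.0236,0.01],[0,0,-0.002],62],
  [[0.035,-0.0236,0.03],[0,0,-0.002],62],
  [[0.035,-0.0236,0.06],[0,0,-0.002],62],
  [[0.035,-0.0236,0.09],[0,0,-0.002],62],
  [[0.035,-0.0236,0.11],[0,0,-0.002],62],
  [[0.035,-0.0236,0.115],[0,0,-0.002],62],
  [[0.035,-0.0236,0.115],[0,0,-0.002],62],
  [[0.035,-0.0236,0.115],[0,0,-0.002],30],
  [[0.035,-0.0236,0.115],[0,0,-0.002],30],
], newtons=20)

```text
t: 8.28
tool_pos: [480.1, 277.3, 27.8]
eef_rot: [2.22, 2.222, 0.003]
force: [-0.1, -0.9, 0.7]
gripper_width: 0.53
grip_force: 0.0
```

Request:
carry_out([
  [[0,0,0],[0,0,0],30],
  [[0,0,0],[0,0,0],30],
  [[0,0,0],[0,0,0],30],
  [[0,0,-0.02],[0,0,0],30],
  [[0,0,-0.05],[0,0,0],30],
  [[0,0,-0.085],[0,0,0],30],
  [[0,0,-0.11],[0,0,0],30],
  [[-0.02,0,-0.12],[0,0,0],30],
  [[-0.05,0,-0.12],[0,0,0],30],
  [[-0.08,0,-0.12],[0,0,0],30],
])

```text
t: 9.12
tool_pos: [479.2, 196.8, 147.6]
eef_rot: [2.218, 2.224, 0.003]
force: [0.3, -1.0, -1.7]
gripper_width: 0.404
grip_force: 20.0
```

```bash
python3 -c "
from h import *
np.set_printoptions(precision=4,suppress=True)
go(621.8,55.7,100)
c=robot.capture('side');save(c,'s4')"
```

```text
pos [479.187  196.7595 147.6314] shift [-0.1415  0.1421  0.0478] turn [ 0.0021 -0.0006  0.0029] w 38.4 grip 20.0 F [ 0.308  -0.9503 -1.6955] t 9.1167 j [0.262  0.4365 1.904  0.0001 0.7989 0.2591]
```

View pics/s4.png

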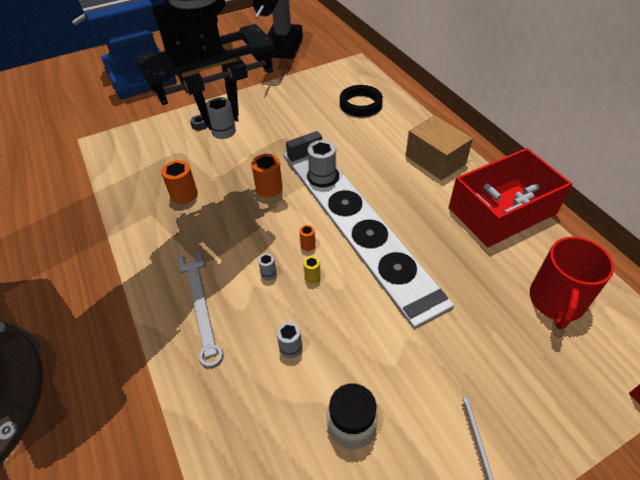

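Socket3 is held upright at (220,115). Carrying it to seat2.

Request:
carry_out([
  [[-0.02,0.02,0.0],[0,0,0.002],30],
  [[-0.045,0.045,0],[0,0,0.002],30],
  [[-0.07,0.07,0.01],[0,0,0.002],30],
  [[-0.095,0.095,0.02],[0,0,0.002],30],
  [[-0.12,0.12,0.03],[0,0,0.002],30],
  [[-0.14,0.1415,0.045],[0,0,0.002],30],
  [[-0.141,0.142,0.065],[0,0,0.002],30],
  [[-0.141,0.142,0.085],[0,0,0.002],30],
  [[-0.141,0.142,0.09],[0,0,0.002],30],
  [[-0.141,0.142,0.09],[0,0,0.002],30],
])

```text
t: 10.0
tool_pos: [620.6, 56.3, 55.2]
eef_rot: [-2.221, -2.219, 0.003]
force: [-0.2, 0.1, -2.5]
gripper_width: 0.406
grip_force: 20.0
```

```bash
python3 look.py 3 2 "[622,55.7,31]"
```

```text
one view None [None]
one view (array([621.0773,  52.2813]), array([-0., -0.])) [(744, 885)]
both None
seat est [622.15  55.7   13.  ]
pos [621.8845  56.586   57.7238] shift [-0.0009  0.0003  0.0025] turn [ 0.0019 -0.0001 -0.0006] w 39.0 grip 20.0 F [-0.2564  0.2059 -1.3633] t 10.3 j [-0.015   0.6848  1.7047  0.0001  0.7502 -0.0145]
```

Request:
carry_out([
  [[-0.001,0,0.008],[0,0,0],30],
  [[-0.001,0,0.013],[0,0,0],30],
  [[-0.001,0,0.016],[0,0,0],30],
  [[-0.001,0,0.017],[0,0,0],30],
  [[-0.001,0,0.018],[0,0,0],30],
  [[-0.001,0,0.0185],[0,0,0],30],
  [[-0.001,0,0.0185],[0,0,0],30],
  [[-0.001,0,0.0185],[0,0,0],30],
  [[-0.001,0,0.0185],[0,0,0],30],
  [[-0.001,0,0.0185],[0,0,0],30],
])

```text
t: 11.13
tool_pos: [621.2, 55.3, 40.0]
eef_rot: [2.222, 2.22, 0.0]
force: [-9.7, -0.1, 25.2]
gripper_width: 0.409
grip_force: 20.0
```

Request:
carry_out([
  [[0,0,-0.0006],[0,0,0],30],
  [[0,0,-0.0006],[0,0,0],55],
  [[0,0,-0.0006],[0,0,0],55],
  [[0,0,-0.0006],[0,0,0],55],
  [[0,0,-0.02],[0,0,0],55],
  [[0,0,-0.05],[0,0,0],55],
  [[-0.01,-0.01,-0.085],[0,0,0],55],
  [[-0.04,-0.045,-0.1],[0,0,0],52],
  [[-0.07,-0.08,-0.1],[0,0,0],52],
  [[-0.1,-0.115,-0.1],[0,0,0],52],
])

```text
t: 11.97
tool_pos: [517.2, -35.1, 138.6]
eef_rot: [2.22, 2.22, 0.002]
force: [0.2, -0.7, -0.2]
gripper_width: 0.518
grip_force: 0.0
```

```bash
python3 look.py 3 2;  python3 look.py 4 3 | head -3; python3 look.py 2 0 "[427.7,-137.5,1]" | head -3;python3 -c "
from h import *
np.set_printoptions(precision=4,suppress=True)
go(428,-137.5,22)
c=robot.capture('side');save(c,'s5')"
```

```text
one view (array([619.8204,  56.2028]), array([ 0., -0.])) [(386, 451)]
one view (array([621.4581,  52.5511]), array([0., 0.])) [(714, 849)]
both (array([622.031 ,  55.8459,   9.5172]), array([ 0.2664, -0.793 , -0.7136,  0.1653]))
seat est [622.15  55.7   13.  ]
pos [519.0246 -34.3488 137.7468] shift [ 0.0901  0.1031 -0.0007] turn [ 0.0007 -0.     -0.0008] w 49.0 grip 0.0 F [ 0.7026  0.7902 -0.28  ] t 12.2667 j [-0.1932  0.454   1.9075  0.0002  0.7795 -0.1925]
one view (array([620.443, 133.95 ]), array([-0.,  0.])) [(615, 698)]
one view (array([609.4912, 135.015 ]), array([-0., -0.])) [(106, 1135)]
both (array([615.2261, 135.833 ,  11.42  ]), array([-0.89  ,  2.9327,  2.7597, -0.6615]))
one view (array([ 424.6759, -148.1933]), array([-0.,  0.])) [(48, 272)]
one view (array([ 428.4368, -137.3716]), array([ 0., -0.])) [(672, 782)]
both (array([ 425.2998, -146.0084,   17.7895]), array([ 0.094 , -0.5063, -0.3463,  0.0927]))
pos [518.118  -34.5617 137.8068] shift [-0.103  -0.09    0.1158] turn [ 0.     -0.0001 -0.0009] w 49.2 grip 0.0 F [-0.5405  0.0562 -0.461 ] t 12.8667 j [-0.1939  0.453   1.9091  0.0001  0.7794 -0.1931]
```

View pics/s5.png

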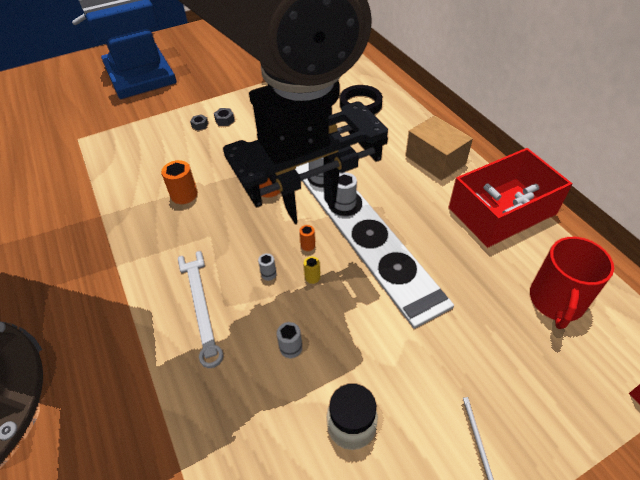

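Socket3 stands on seat2 (345,192); now socket2 at (290,338).

Request:
carry_out([
  [[-0.03,-0.026,0.0],[0,0,-0.001],52],
  [[-0.06,-0.052,0],[0,0,-0.001],52],
  [[-0.09,-0.08,0.01],[0,0,-0.001],52],
  [[-0.103,-0.09,0.035],[0,0,-0.001],52],
  [[-0.103,-0.09,0.065],[0,0,-0.001],52],
  [[-0.103,-0.09,0.095],[0,0,-0.001],52],
  [[-0.103,-0.09,0.11],[0,0,-0.001],52],
  [[-0.103,-0.09,0.116],[0,0,-0.001],52],
  [[-0.103,-0.09,0.116],[0,0,-0.001],52],
  [[-0.103,-0.09,0.116],[0,0,-0.001],52],
], newtons=15)

```text
t: 13.75
tool_pos: [428.2, -137.5, 22.2]
eef_rot: [2.221, 2.222, 0.0]
force: [-0.3, 0.1, -0.1]
gripper_width: 0.521
grip_force: 0.0
```

Request:
carry_out([
  [[0,0,0],[0,0,0],22],
  [[0,0,0],[0,0,0],22],
  [[0,0,0],[0,0,0],22],
  [[0,0,0],[0,0,0],22],
  [[0,0,0],[0,0,0],22],
  [[0,0,0],[0,0,0],22],
  [[0,0,0],[0,0,0],22],
  [[0,0,0],[0,0,0],22],
  [[0,0,0],[0,0,0],22],
  [[0,0,0],[0,0,0],22],
])

```text
t: 14.58
tool_pos: [428.4, -137.6, 22.5]
eef_rot: [2.22, 2.221, 0.001]
force: [0.7, 0.9, 8.5]
gripper_width: 0.325
grip_force: 15.0
```

```bash
python3 -c "
from h import *
np.set_printoptions(precision=4,suppress=True)
go(623,-22.3,35)"
```

```text
pos [ 428.4044 -137.6197   22.5221] shift [ 0.1153  0.1946 -0.0123] turn [0.0014 0.0006 0.0001] w 30.8 grip 15.0 F [0.6633 0.9376 8.474 ] t 14.5833 j [-0.4579  0.5941  2.1579  0.0003  0.3881 -0.4583]
```

Request:
carry_out([
  [[0,0,-0.03],[0,0,0],22],
  [[0,0,-0.06],[0,0,0],22],
  [[0.01,0.02,-0.085],[0,0,0],22],
  [[0.03,0.05,-0.09],[0,0,0],22],
  [[0.05,0.082,-0.09],[0,0,0],22],
  [[0.07,0.115,-0.09],[0,0,0],22],
  [[0.09,0.15,-0.09],[0,0,0],22],
  [[0.108,0.182,-0.08],[0,0,0],22],
  [[0.1153,0.1945,-0.055],[0,0,0],22],
  [[0.1153,0.1945,-0.03],[0,0,0],22],
])

```text
t: 15.42
tool_pos: [625.4, -20.2, 51.7]
eef_rot: [2.217, 2.222, 0.004]
force: [-0.3, -0.3, -1.6]
gripper_width: 0.318
grip_force: 15.0
```

```bash
python3 look.py 2 1 "[622.5,-22.3,30]"
```

```text
one view None [None]
one view (array([621.9883, -27.1248]), array([-0.,  0.])) [(393, 645)]
both None
seat est [623.05 -22.3   13.  ]
pos [622.7625 -22.6759  53.4609] shift [0.0004 0.0003 0.0018] turn [ 0.0017  0.0002 -0.0006] w 30.9 grip 15.0 F [-0.3233  0.0971 -1.2509] t 15.7167 j [-0.1424  0.6895  1.7102  0.0001  0.7401 -0.1419]
```

Request:
carry_out([
  [[0,0,0.008],[0,0,0],22],
  [[0,0,0.013],[0,0,0],22],
  [[0,0,0.016],[0,0,0],22],
  [[0,0,0.017],[0,0,0],22],
  [[0,0,0.0175],[0,0,0],22],
  [[0,0,0.018],[0,0,0],22],
  [[0,0,0.018],[0,0,0],22],
  [[0,0,0.018],[0,0,0],22],
  [[0,0,0.018],[0,0,0],22],
  [[0,0,0.018],[0,0,0],22],
])

```text
t: 16.55
tool_pos: [622.3, -22.4, 35.3]
eef_rot: [2.221, 2.221, 0.0]
force: [-6.0, 0.0, 16.0]
gripper_width: 0.322
grip_force: 15.0
```

Request:
carry_out([
  [[0,0,-0.0003],[0,0,0],45],
  [[0,0,-0.0003],[0,0,0],45],
  [[0,0,-0.0003],[0,0,0],45],
  [[0,0,-0.01],[0,0,0],45],
  [[0,0,-0.03],[0,0,0],45],
  [[0,0,-0.06],[0,0,0],45],
  [[-0.02,-0.02,-0.09],[0,0,0],45],
  [[-0.05,-0.05,-0.1],[0,0,0],45],
  [[-0.08,-0.08,-0.1],[0,0,0],45],
  [[-0.1,-0.115,-0.1],[0,0,0],45],
])

```text
t: 17.38
tool_pos: [508.3, -123.2, 135.3]
eef_rot: [2.219, 2.22, 0.002]
force: [0.6, -1.1, 0.4]
gripper_width: 0.448
grip_force: 0.0
```

```bash
python3 look.py 2 1;  python3 look.py 1 0 "[451,-10,1]" | head -3;python3 -c "
from h import *
np.set_printoptions(precision=4,suppress=True)
go(451,-10,20)
c=robot.capture('side');save(c,'s6')"
```

```text
one view (array([620.6427, -22.1836]), array([-0.,  0.])) [(253, 288)]
one view (array([612.3481, -42.9416]), array([-0., -0.])) [(100, 619)]
both (array([626.4425, -22.9321, -15.58  ]), array([ 0.0065, -0.0178, -0.0153,  0.0034]))
seat est [623.05 -22.3   13.  ]
pos [ 509.4925 -121.4185  134.2385] shift [ 0.0991  0.1136 -0.0009] turn [0.0012 0.0002 0.0003] w 42.8 grip 0.0 F [ 0.3492 -0.5953 -0.0888] t 17.6833 j [-0.3602  0.4632  1.9025  0.0003  0.7747 -0.3607]
one view None [None]
one view (array([451.5826, -10.5904]), array([-0.,  0.])) [(368, 414)]
both None
pos [ 508.8217 -121.1328  133.6014] shift [ 0.1112 -0.0577  0.1136] turn [-0.0003 -0.0002  0.0009] w 42.9 grip 0.0 F [-0.0773 -0.2469 -0.7345] t 17.9833 j [-0.3601  0.4638  1.9038  0.0001  0.7743 -0.3611]
```

View pics/s6.png

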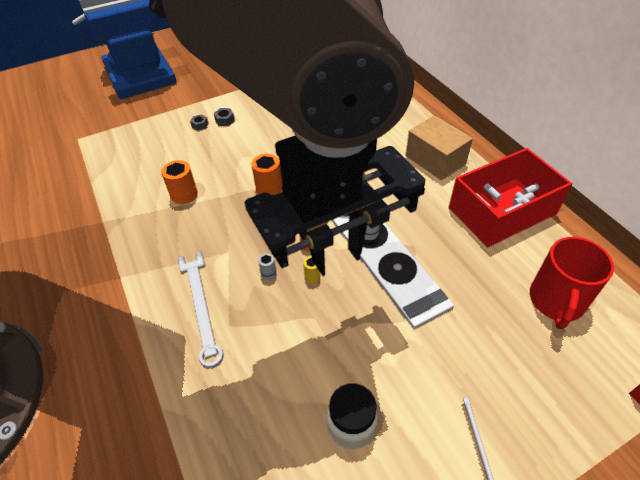

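Socket1 is at (267,265), with yellow next to the left finger at (312,270). Move over at height, then down.

Request:
carry_out([
  [[0.03,-0.016,0.0],[0,0,0.001],45],
  [[0.06,-0.032,0],[0,0,0.001],45],
  [[0.09,-0.048,0.0],[0,0,0.001],45],
  [[0.111,-0.0577,0.015],[0,0,0.001],45],
  [[0.111,-0.0577,0.045],[0,0,0.001],45],
  [[0.111,-0.0577,0.08],[0,0,0.001],45],
  [[0.111,-0.0577,0.105],[0,0,0.001],45],
  [[0.111,-0.0577,0.115],[0,0,0.001],45],
  [[0.111,-0.0577,0.115],[0,0,0.001],45],
  [[0.111,-0.0577,0.115],[0,0,0.001],45],
], newtons=10)

```text
t: 18.87
tool_pos: [450.8, -10.4, 18.6]
eef_rot: [-2.222, -2.22, 0.001]
force: [-0.8, -0.3, 0.5]
gripper_width: 0.449
grip_force: 0.0
```

Request:
carry_out([
  [[0,0,0],[0,0,0],14],
  [[0,0,0],[0,0,0],14],
  [[0,0,0],[0,0,0],14],
  [[0,0,0],[0,0,0],14],
  [[0,0,0],[0,0,0],14],
  [[0,0,0],[0,0,0],14],
  [[0,0,0],[0,0,0],14],
  [[0,0,0],[0,0,0],14],
  [[0,0,0],[0,0,0],14],
  [[0,0,0],[0,0,0],14],
])

```text
t: 19.7
tool_pos: [451.3, -10.7, 19.6]
eef_rot: [2.222, 2.219, 0.002]
force: [-1.0, -0.1, 7.7]
gripper_width: 0.251
grip_force: 10.0
```

```bash
python3 -c "
from h import *
np.set_printoptions(precision=4,suppress=True)
go(623.9,-100.3,31)"
```

```text
pos [451.2983 -10.6956  19.5902] shift [-0.0894  0.1727 -0.0111] turn [ 0.0017  0.0002 -0.001 ] w 23.8 grip 10.0 F [-0.9548 -0.1252  7.7326] t 19.7 j [-0.1703  0.6012  2.1559  0.0002  0.3828 -0.1694]
```

Request:
carry_out([
  [[0,0,-0.03],[0,0,0],14],
  [[0,0,-0.06],[0,0,0],14],
  [[-0.01,0.02,-0.09],[0,0,0],14],
  [[-0.025,0.05,-0.09],[0,0,0],14],
  [[-0.042,0.082,-0.09],[0,0,0],14],
  [[-0.06,0.115,-0.09],[0,0,0],14],
  [[-0.077,0.15,-0.08],[0,0,0],14],
  [[-0.0894,0.1725,-0.06],[0,0,0],14],
  [[-0.0894,0.1725,-0.04],[0,0,0],14],
  [[-0.0894,0.1725,-0.03],[0,0,0],14],
])

```text
t: 20.53
tool_pos: [622.8, -100.6, 46.4]
eef_rot: [-2.222, -2.218, 0.002]
force: [-1.0, 0.5, -0.8]
gripper_width: 0.249
grip_force: 10.0
```

```bash
python3 look.py 1 0 "[623.9,-100.3,30]" a4
```

```text
one view None [None]
one view (array([ 621.8557, -106.9413]), array([-0.,  0.])) [(190, 449)]
both None
seat est [ 623.95 -100.3    13.  ]
pos [623.362  -99.9276  50.2935] shift [-0.0004  0.0006  0.0039] turn [ 0.0015  0.0003 -0.0006] w 23.4 grip 10.0 F [-0.1406 -0.3284 -0.2473] t 20.8333 j [-0.2636  0.7026  1.6901  0.0001  0.7474 -0.2631]
```

View pics/a4.png

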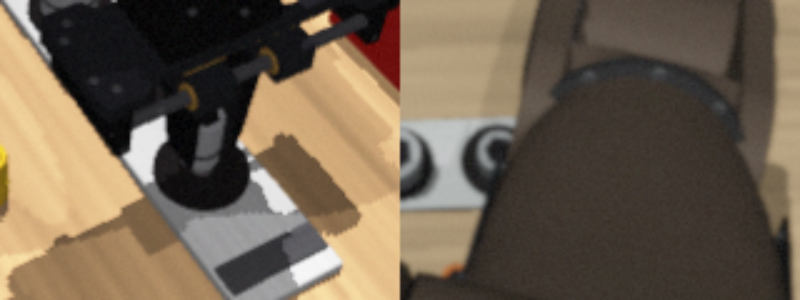

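Socket1 (left panel 207,140) hangs over the last disc. Lowering.

Request:
carry_out([
  [[0,0,0.008],[0,0,0],14],
  [[0,0,0.013],[0,0,0],14],
  [[0,0,0.0155],[0,0,0],14],
  [[0,0,0.0165],[0,0,0],14],
  [[0,0,0.017],[0,0,0],14],
  [[0,0,0.0175],[0,0,0],14],
  [[0,0,0.0178],[0,0,0],14],
  [[0,0,0.0178],[0,0,0],14],
  [[0,0,0.0178],[0,0,0],14],
  [[0,0,0.0178],[0,0,0],14],
])

```text
t: 21.67
tool_pos: [623.0, -100.1, 32.2]
eef_rot: [2.222, 2.221, 0.0]
force: [-5.8, 0.9, 15.3]
gripper_width: 0.252
grip_force: 10.0
```

Contact. Release, rise, then back off well clear of both views.

Request:
carry_out([
  [[0,0,-0.0003],[0,0,0],40],
  [[0,0,-0.0003],[0,0,0],40],
  [[0,0,-0.0003],[0,0,0],40],
  [[0,0,-0.01],[0,0,0],40],
  [[0,0,-0.035],[0,0,0],40],
  [[0,0,-0.07],[0,0,0],40],
  [[0,0,-0.11],[0,0,0],40],
  [[0.03,-0.03,-0.12],[0,0,0],40],
  [[0.06,-0.06,-0.12],[0,0,0],40],
  [[0.09,-0.09,-0.12],[0,0,0],40],
])

```text
t: 22.5
tool_pos: [534.7, -11.9, 152.4]
eef_rot: [2.223, 2.218, 0.002]
force: [0.4, -0.3, -0.2]
gripper_width: 0.402
grip_force: 0.0
```

Request:
carry_out([
  [[0.04,-0.01,0],[0,0,0],40],
  [[0.08,-0.03,0],[0,0,0],40],
  [[0.12,-0.05,0],[0,0,0],40],
  [[0.16,-0.06,0],[0,0,0],40],
  [[0.2,-0.07,0],[0,0,0],40],
  [[0.24,-0.08,0],[0,0,0],40],
  [[0.28,-0.09,0],[0,0,0],40],
  [[0.32,-0.1,0],[0,0,0],40],
  [[0.35,-0.11,0],[0,0,0],40],
  [[0.35,-0.11,0],[0,0,0],40],
])

```text
t: 23.33
tool_pos: [424.3, 342.4, 151.6]
eef_rot: [-2.218, -2.225, -0.003]
force: [-0.4, 0.0, -1.1]
gripper_width: 0.398
grip_force: 0.0
```

```bash
python3 - <<'E'
from h import *
np.set_printoptions(precision=1,suppress=True)
cams=[robot.capture('top'),robot.capture('side')]
outs=[robot.outline_of(c,'socket1') for c in cams]
so=[robot.outline_of(c,'seat0') for c in cams]
for i in S:
    k=i-1; g=[622.6-0.9*(k-1.5),16.7+78*(k-1.5),13.01]
    m=measure(cams,'',g,*S[i],tol=15,outs=outs); n=measure(cams,'',[g[0],g[1],10],29,3,tol=10,outs=so)
    print(i,m,'| seat',n['xy'],n['area'])
print(robot.read_state()['tool_pos'])
t=cams[0]['color'][170:260,195:425]; s=cams[1]['color'][110:310,270:470]
cv2.imwrite('pics/f.png',np.vstack([cv2.resize(t,(660,258),interpolation=2),cv2.resize(s,(660,340)[::1],interpolation=2)])[:,:,::-1])
cv2.imwrite('pics/f2.png',cv2.resize(s,(600,600),interpolation=2)[:,:,::-1])
save(cams[0],'ftop')
cv2.imwrite('pics/f1.png',cv2.resize(t,(798,312),interpolation=2)[:,:,::-1])
E
```

```text
1 {'xyz': (array([622.4, -99.6,  13.8]), array([ 0.3, -0.8, -0.6,  0.1])), 'xy': (array([622.6, -99.3]), array([ 0.1, -0.8, -0.6,  0.3])), 'area': [(149, 180), (371, 430)]} | seat (array([ 623.2, -101. ]), array([ 0.4, -0.7, -0.6, -0. ])) [(664, 706), (918, 992)]
2 {'xyz': (array([622. , -21.7,  13.6]), array([ 0.3, -0.7, -0.6,  0.1])), 'xy': (array([622.2, -21.5]), array([ 0.1, -0.7, -0.6,  0.3])), 'area': [(274, 288), (584, 619)]} | seat (array([621.3, -22.9]), array([ 0.5, -0.6, -0.6, -0.2])) [(656, 708), (706, 835)]
3 {'xyz': (array([620.3,  55. ,  13.2]), array([ 0.2, -0.5, -0.5,  0.1])), 'xy': (array([620.4,  55.1]), array([ 0.1, -0.5, -0.4,  0.1])), 'area': [(418, 451), (796, 849)]} | seat (array([620.2,  53.6]), array([ 0.9, -1. , -1.1, -0.4])) [(608, 709), (559, 710)]
4 {'xyz': None, 'xy': (array([620.4, 133.9]), array([0., 0.])), 'area': [(710, 698), None]} | seat (array([612.2, 111.8]), array([ 0., -0.])) [None, (16, 608)]
[426.5 336.5 151.2]
```

View pics/f1.png

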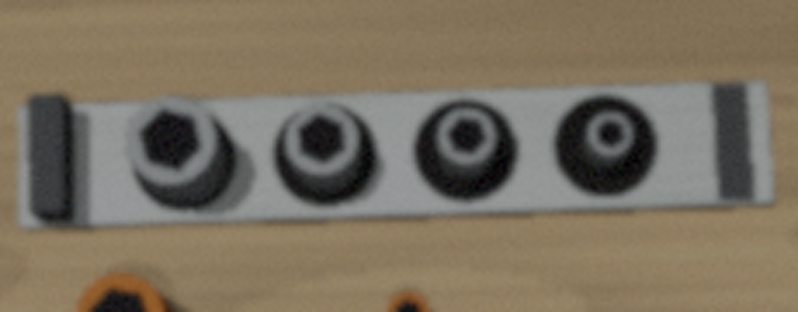

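View pics/f2.png

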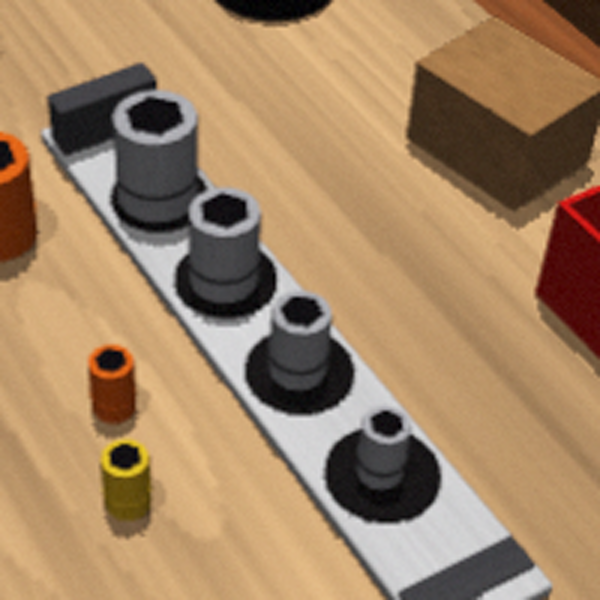

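```bash
python3 -c "
from h import *
print(robot.job_done())"
```

```text
the job is handed in; nothing more can be done
None
```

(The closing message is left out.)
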